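# Mirror a row of finishing supplies from the steel rail into the wooden caddy

## Task

The wooden caddy will be used from the other side of the bench, so move the four containers from the cups on the steel rail into it in reverse order: the one furthest left on the rail goes into the caddy pocket furthest right, the next one beside it, and so on (left and right as the robot sees them). Keep every container upright and leave each standing flat in its own pocket.

Things in the scene. Friction and masses are not known exactly. Their poses are not given: they have to be found in the camera images.
- tin: round grey-painted metal tin with flat steel lid, 52 mm in diameter, 80 mm tall, about 0.2-0.45 kg. Origin: centre of its underside, z up.
- bottle: round white glue bottle: body 50 mm in diameter up to 62 mm height, sloping shoulder to 85 mm, then a grey cap 26 mm in diameter from 85 mm to the top at 115 mm; rigid, can be lifted by the cap; about 0.15-0.3 kg. Origin: centre of its underside, z up.
- canister: square bare-metal canister, 50 x 50 mm and 92 mm tall, with a black round cap (24 mm in diameter, 12 mm high) centred on top; about 0.2-0.45 kg. Origin: centre of its underside, z up, x and y square to its flat sides.
- jar: squat round amber jar with a wide brass lid: 56 mm in diameter up to 34 mm height, lid 58 mm in diameter from 34 mm to the top at 56 mm; about 0.17-0.35 kg. Origin: centre of its underside, z up.
- cup_tin: one of the four alike fixed black plastic cups on the steel rail: the one in which the tin stands at the start. 80 x 80 mm outside, 12 mm high, walls and floor 3 mm, so 74 mm square inside. Origin: centre of the underside; axes parallel to the rail's. Stays put when emptied.
- cup_bottle: one of the four alike fixed black plastic cups on the steel rail: the one in which the bottle stands at the start. 80 x 80 mm outside, 12 mm high, walls and floor 3 mm, so 74 mm square inside. Origin: centre of the underside; axes parallel to the rail's. Stays put when emptied.
- cup_canister: one of the four alike fixed black plastic cups on the steel rail: the one in which the canister stands at the start. 80 x 80 mm outside, 12 mm high, walls and floor 3 mm, so 74 mm square inside. Origin: centre of the underside; axes parallel to the rail's. Stays put when emptied.
- cup_jar: one of the four alike fixed black plastic cups on the steel rail: the one in which the jar stands at the start. 80 x 80 mm outside, 12 mm high, walls and floor 3 mm, so 74 mm square inside. Origin: centre of the underside; axes parallel to the rail's. Stays put when emptied.
- rail: fixed flat steel strip, 92 x 336 x 6 mm, that carries the four black cups in a row along its y axis, centred at y = +123, +41, -41, -123 mm, undersides at z = 6 mm (a container in a cup stands at z = 9 mm). Origin: centre of the underside; +y points to the robot's left, +x away from the robot (turned by up to 0.15 rad). It lies either nearer to or farther from the robot than the caddy.
- caddy: fixed low brown wooden tray, 92 mm deep (x), 338 mm long (y), 17 mm high, with four square pockets in a row along its y axis, centred at x = 0, y = +123, +41, -41, -123 mm. Pockets are 78 x 76 mm (x, y), their floor is 9 mm above the tray's underside and their walls rise 8 mm above that floor. Origin: centre of the underside; +y points to the robot's left, +x away from the robot (turned by up to 0.15 rad).
Mind the look-alikes: they are no part of the job. What is shaped like the tin but purple or red is not meant.

How it is judged:
At the end, for the whole second after the job is handed in: Each container stands upright (0.08 rad) and at rest on a pocket floor of the caddy (origin 9 +-3 mm above its underside), within 15 mm of the pocket centre in the caddy's x and y; the one whose cup is at y on the rail is in the pocket at -y: the row is reversed (x of tin in the frame of caddy between -0.015 and 0.015 m and z of tin in the frame of caddy between 0.006 and 0.012 m and angle between each of tin, bottle, canister, jar's own z axis and vertical below 0.08 rad and linear speed of each of tin, bottle, canister, jar below 0.02 m/s and angular speed of each of tin, bottle, canister, jar below 0.2 rad/s and ((y of cup_tin in the frame of rail between 0.093 and 0.153 m and y of tin in the frame of caddy between -0.138 and -0.108 m) or (y of cup_tin in the frame of rail between 0.011 and 0.071 m and y of tin in the frame of caddy between -0.056 and -0.026 m) or (y of cup_tin in the frame of rail between -0.071 and -0.011 m and y of tin in the frame of caddy between 0.026 and 0.056 m) or (y of cup_tin in the frame of rail between -0.153 and -0.093 m and y of tin in the frame of caddy between 0.108 and 0.138 m)) and x of bottle in the frame of caddy between -0.015 and 0.015 m and z of bottle in the frame of caddy between 0.006 and 0.012 m and ((y of cup_bottle in the frame of rail between 0.093 and 0.153 m and y of bottle in the frame of caddy between -0.138 and -0.108 m) or (y of cup_bottle in the frame of rail between 0.011 and 0.071 m and y of bottle in the frame of caddy between -0.056 and -0.026 m) or (y of cup_bottle in the frame of rail between -0.071 and -0.011 m and y of bottle in the frame of caddy between 0.026 and 0.056 m) or (y of cup_bottle in the frame of rail between -0.153 and -0.093 m and y of bottle in the frame of caddy between 0.108 and 0.138 m)) and x of canister in the frame of caddy between -0.015 and 0.015 m and z of canister in the frame of caddy between 0.006 and 0.012 m and ((y of cup_canister in the frame of rail between 0.093 and 0.153 m and y of canister in the frame of caddy between -0.138 and -0.108 m) or (y of cup_canister in the frame of rail between 0.011 and 0.071 m and y of canister in the frame of caddy between -0.056 and -0.026 m) or (y of cup_canister in the frame of rail between -0.071 and -0.011 m and y of canister in the frame of caddy between 0.026 and 0.056 m) or (y of cup_canister in the frame of rail between -0.153 and -0.093 m and y of canister in the frame of caddy between 0.108 and 0.138 m)) and x of jar in the frame of caddy between -0.015 and 0.015 m and z of jar in the frame of caddy between 0.006 and 0.012 m and ((y of cup_jar in the frame of rail between 0.093 and 0.153 m and y of jar in the frame of caddy between -0.138 and -0.108 m) or (y of cup_jar in the frame of rail between 0.011 and 0.071 m and y of jar in the frame of caddy between -0.056 and -0.026 m) or (y of cup_jar in the frame of rail between -0.071 and -0.011 m and y of jar in the frame of caddy between 0.026 and 0.056 m) or (y of cup_jar in the frame of rail between -0.153 and -0.093 m and y of jar in the frame of caddy between 0.108 and 0.138 m))); the robot touches nothing.
It fails at once if a container is tipped over (tilted more than 0.6 rad) (angle between any of tin, bottle, canister, jar's own z axis and vertical above 0.6 rad).
It also fails if it takes over 104 s, if anything falls off the work surface, if the arm or the gripper's body presses on something with over 40 N, if the wrist force passes 120 N, or if a joint passes its speed limit or range.

## Robot

A 6-joint arm with a two-finger parallel gripper is mounted at the origin on the work surface. World frame = base frame: x ahead of the robot, y to its left, z up, the work surface at z = 0. Lengths are in m, angles in rad, forces in N, time in s.
With the tool pointing down it reaches from about 0.2 to 0.875 m from the base axis. Payload 3.4 kg.
Tool frame: the origin (TCP) lies between the finger pads; the fingertips stand 22 mm ahead of it and the grasp point (between the pads) lies 3 mm ahead of it; z points along the fingers, y is the line along which they close (so a half turn about z gives the same grasp; the last joint's range is limited). The gripper opens to 94 mm and grips with 3 to 60 N. Pads are 16 mm wide; open, the fingers measure 119 mm over their backs; the gripper's body (75 mm by 177 mm) begins 78 mm behind the grasp point.
Start: joints at [1.148, 0.276, 1.505, -0, 1.361, -0.121], TCP at [0.171, 0.549, 0.227] pointing down, gripper open.
Joint ranges: [-2.89, 2.89], [-0.75, 2.08], [0.22, 2.7], [-1.18, 4.32], [0.11, 2.71], [-2.7, 2.7]. Speed limits (rad/s): [2.57, 2.57, 3.14, 3.14, 3.14, 3.14].

## Interface

Orientations are given as a unit quaternion [x, y, z, w].
In Python, from bench import bot gives the robot as it stands. The module is installed in compiled form; this text tells all that it offers.
- The arm moves only by the tool servo_tool, never from a script. Its argument "increments" is a list of rows, each a list of 7 numbers: the finger opening in cm, from 0 to 9.4, then the shift along the tool's x, y, z in cm, then the turn, a rotation vector about the tool's x, y, z in rad. In form: [[hand, x, y, z, rx, ry, rz], ...]. A call has 1 to 20 rows; each row shifts and turns the commanded pose from where the row before left it, along the tool's axes as they then stand; what a row does not reach is not made up. A row lasts 1/10 s, in which the tool goes at most 50 mm and 8.59 degrees, less where a joint would pass 70% of its speed; a pose out of reach is approached as far as the arm can. A call is refused whole if a number of a shift passes 5 or a number of a turn 0.15, either way. A call with a gripper value outside its range is refused whole. The fingers move at their own pace and stop on an object; "grip_force" is the grip in N (left out, the last holds). Time passes only in rows, so rows that do not move let the fingers close. It gives the time, the measured TCP pose, the force, the opening and the grip force at its end, in the units of the state.
- bot.observe(): the state, without advancing time (a new reading comes with each control period).
- bot.snapshot(name): name is "scene" or "top" or "wrist"; returns a dict with "image" (420x560x3 uint8, red, green, blue), "intrinsics" (3x3 intrinsics, pixels), "xyz" and "orientation" of the camera in the world; the wrist camera has in their place "hand_eye" (4x4, takes a point from camera to tool coordinates, whose origin is the TCP and whose axes are the flange's). Camera axes: x right, y down, z forward; pixel columns grow to the right and rows downward; lengths in m; the calibration is good to about 2 mm. A picture is of the moment at which its call begins: read the wrist's pose just before it. There is no depth.
- bot.sign_off(): hands the job in; it is judged then, once.
The state is a dict: "clock": time; "q": joint angles; "qvel": joint speeds; "joint_efforts": joint torques, N m; "tcp_pos": TCP position; "ee_rot": TCP orientation; "contact_force": force on the tool from outside, world axes, zero at the start; "wrist_torque": the same for the moment, N m; "gripper_width": opening from 0.0 (shut) to 1.0 (fully open); "finger_force": force on a finger pad.
Only numpy, scipy, OpenCV 4.12 (cv2) and the standard library are available. Lean on these libraries where they do the work, as an engineer would, in place of code of your own. Each camera call takes 0.05 s, during which the arm holds its last target. There are 200 camera calls.

## Working session

There is one attempt and no reset: what is moved stays moved. The work goes in short steps, Python scripts to look and compute and a tool call to move; the robot and the scene stay as the last step left them, time stands still between calls to the robot, and variables do not carry over. Pictures are saved under pics/ and viewed, at most 14 in all, crops included, and the job is handed in when it is done.

Besides the shell and the picture viewer there is one more tool, called after "Emit:" by a JSON object that holds its "method" and its "body". servo_tool: Moves the arm, as the interface text tells. Its arguments: {"type":"object","properties":{"increments":{"type":"array","items":{"type":"array","items":{"type":"number"}}},"grip_force":{"type":"number"}},"required":["increments"]}

```bash
mkdir -p pics; python3 - <<'E'
from bench import bot
import cv2,pickle
s=bot.observe();print(s)
for n in("scene","top"):
    d=bot.snapshot(n);pickle.dump(d,open(n+'.pkl','wb'));cv2.imwrite(f'pics/{n}0.png',d['image'][:,:,::-1])
    print(n,d['intrinsics'],d['xyz'],d['orientation'])
E
```

```text
{'clock': 0.0, 'q': array([ 1.14799228e+00,  2.76559606e-01,  1.50609679e+00,  2.10915242e-05,
        1.36069267e+00, -1.20989948e-01]), 'qvel': array([-9.38974262e-04,  3.92379357e-04, -7.52147287e-04, -4.06368356e-04,
        9.56751475e-05,  1.57017885e-03]), 'joint_efforts': array([ 2.16255489e-04, -4.04592133e+01, -2.37224150e+01,  6.98849908e-02,
        3.45053547e-02, -1.35718783e-04]), 'tcp_pos': array([0.17069913, 0.54853709, 0.22663937]), 'ee_rot': array([ 1.50337062e-01,  9.88634410e-01, -8.43174037e-04, -2.45783388e-04]), 'contact_force': array([-0.31229632,  0.30900577, -0.65094936]), 'wrist_torque': array([-0.04561381,  0.03930998, -0.01312082]), 'finger_force': 0.0, 'gripper_width': 1.001399683745066}
scene [[411.26635538   0.         265.11868116]
 [  0.         411.26635538 214.75248351]
 [  0.           0.           1.        ]] [ 0.86858414 -0.44395647  0.6446835 ] [ 0.855159    0.35401048 -0.13761228 -0.35276412]
top [[394.91555907   0.         290.19172476]
 [  0.         394.91555907 209.30632122]
 [  0.           0.           1.        ]] [ 0.36467545 -0.02902706  0.7175803 ] [-0.70348703  0.70467634 -0.0575313   0.07230078]
```

View pics/top0.png

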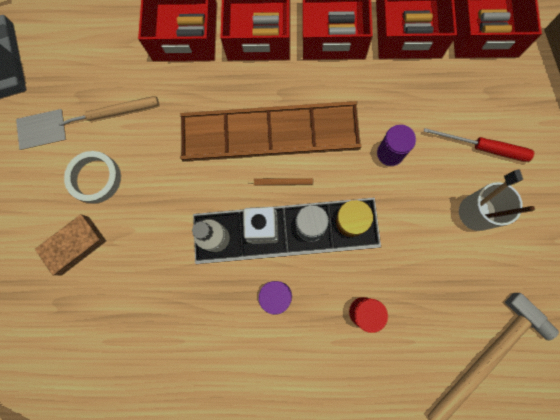

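View pics/scene0.png

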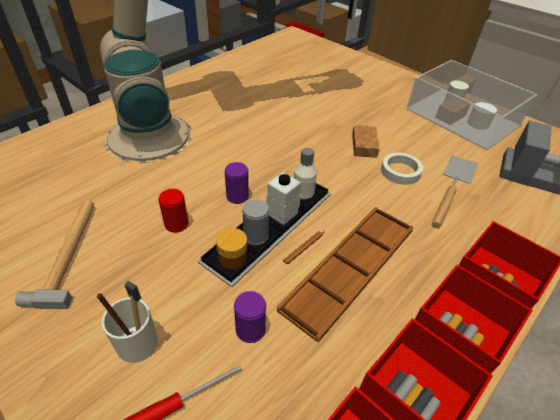

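The top view shows the near rail holding, left to right, the bottle (210,235), canister (260,224), grey tin (311,222) and jar (355,218). The caddy is farther away, around (270,131). The purple cylinders (397,145) and (275,297) and the red one (369,315) are tin-shaped but the wrong colour, so the grey one in the rail is the tin. I'll confirm that in an enlarged crop.

```bash
cat > h.py <<'E'
import numpy as np,cv2,pickle
from scipy.spatial.transform import Rotation as R
def ray(d,uv,z):
    v=R.from_quat(d['orientation']).apply(np.linalg.inv(d['intrinsics'])@np.array([*uv,1.]))
    return d['xyz']+v*(z-d['xyz'][2])/v[2]
def proj(d,p):
    c=d['intrinsics']@R.from_quat(d['orientation']).inv().apply(np.array(p)-d['xyz']);return c[:2]/c[2]
E
python3 - <<'E'
from h import *
d=pickle.load(open('top.pkl','rb'));im=d['image'][:,:,::-1]
c=cv2.resize(im[95:270,170:395],None,fx=3.5,fy=3.4,interpolation=cv2.INTER_CUBIC)
c=cv2.resize(im[95:270,170:395],None,fx=3.4,fy=3.4,interpolation=cv2.INTER_CUBIC);cv2.imwrite('pics/crop.png',c)
hsv=cv2.cvtColor(im,cv2.COLOR_BGR2HSV)
for n,uv in dict(bottle=(205,229),can=(262,220),tin=(311,222),jar=(355,218),black=(235,245),wood=(290,128),table=(300,170),table2=(150,150),rim=(190,107)).items():print(n,hsv[uv[1],uv[0]])
roi=np.zeros(im.shape[:2],np.uint8);roi[195:270,185:385]=255
m=cv2.bitwise_and(cv2.inRange(hsv,(0,0,0),(180,255,60)),roi)
def rect(m,z,n):
    cs=max(cv2.findContours(m,0,2)[0],key=cv2.contourArea);h=cv2.convexHull(cs)
    P=np.array([ray(d,p[0],z)[:2] for p in h],np.float32);r=cv2.minAreaRect(P);print(n,r);return h
rect(cv2.morphologyEx(m,cv2.MORPH_CLOSE,np.ones((9,9))),.018,'cups')
roi[:]=0;roi[95:167,170:370]=255
m=cv2.inRange(hsv,(0,110,0),(14,255,170))&roi
rect(cv2.morphologyEx(m,cv2.MORPH_OPEN,np.ones((3,3))),.017,'caddy')
m=cv2.inRange(hsv,(20,140,120),(32,255,255));m[:195]=0;m[245:]=0;m[:,:330]=0;m[:,380:]=0
cs=max(cv2.findContours(m,0,2)[0],key=cv2.contourArea);print('jar',cv2.minEnclosingCircle(cs),cv2.fitEllipse(cs))
E
```

```text
bottle [ 27  21 124]
can [135  15  35]
tin [ 30  16 161]
jar [ 26 153 185]
black [15 17 30]
wood [ 13 165 139]
table [ 17 122 184]
table2 [ 18 114 183]
rim [ 17 124 183]
cups ((0.45842069387435913, -0.005198955535888672), (0.07923757284879684, 0.3230028748512268), 5.0362958908081055)
caddy ((0.6462898850440979, 0.025142595171928406), (0.09391063451766968, 0.3336363732814789), 3.5938560962677)
jar ((355.0128173828125, 216.60769653320312), 17.32268714904785) ((355.0714416503906, 216.72523498535156), (32.87630081176758, 33.878211975097656), 103.10627746582031)
```

View pics/crop.png

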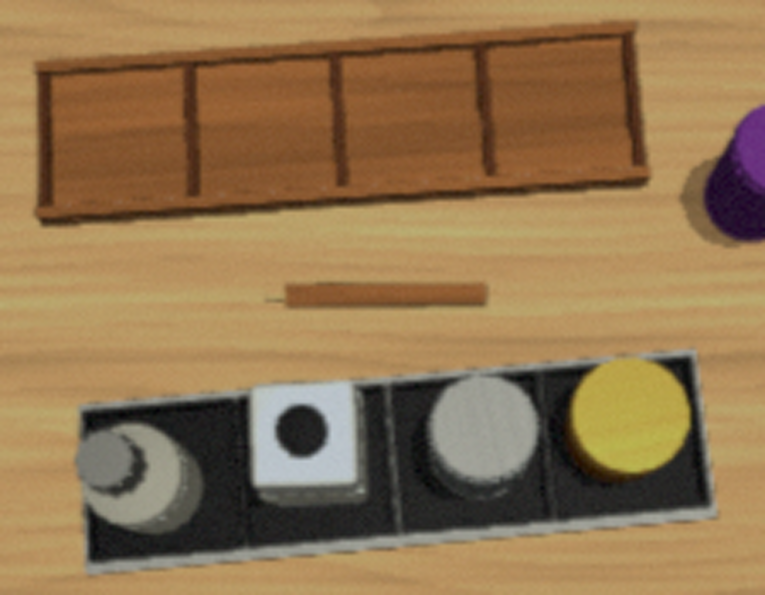

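The crop confirms the grey steel-lidded tin at crop (484,427), second from the right in the rail. The bottle cap is at (106,458), the canister cap at (302,431) and the jar lid at (629,415). A loose brown pencil-like tool lies between the rail and the caddy.

```bash
cat >> h.py <<'E'
def plan(p,psi,s):
    """shift in tool axes (cm) and turn about tool z from state s to TCP p, closing axis yaw psi"""
    Rt=R.from_quat(s['ee_rot']);D=Rt.inv().apply(np.array(p)-s['tcp_pos'])*100
    G=R.from_matrix(np.array([[np.sin(psi),np.cos(psi),0],[-np.cos(psi),np.sin(psi),0],[0,0,-1]]))
    return D.round(2),(Rt.inv()*G).as_rotvec().round(3)
E
python3 - <<'E'
from h import *
d=pickle.load(open('top.pkl','rb'));e=pickle.load(open('scene.pkl','rb'))
f=lambda u,z:ray(d,(u[0]/3.4+170-.35,u[1]/3.4+95-.35),z)
C=np.array([f(u,.017)[:2] for u in((37,63),(636,23),(648,178),(41,211))]);print('caddy',C,C.mean(0),cv2.minAreaRect(C.astype(np.float32)))
K=np.array([f(u,.018)[:2] for u in((82,408),(694,355),(714,512),(90,565))]);print('rail',K.mean(0),cv2.minAreaRect(K.astype(np.float32)))
for n,u,z in(('bottle',(106,458),.124),('can',(302,431),.113),('tin',(484,427),.089),('jar',(629,415),.065)):
    p=f(u,z);print(n,p.round(4),'in scene',proj(e,p).round(0))
T=np.array([f(u,.101)[:2] for u in((250,388),(354,381),(358,484),(255,490))],np.float32);print('can',cv2.minAreaRect(T))
c,y=C.mean(0),np.radians(3.6)
for t in(.123,.041,-.041,-.123):print('pocket',t,(c+t*np.array([-np.sin(y),np.cos(y)])).round(4),proj(e,[*(c+t*np.array([-np.sin(y),np.cos(y)])),.009]).round(0))
E
```

```text
caddy [[ 0.6817457   0.19437049]
 [ 0.70241572 -0.14029174]
 [ 0.61189674 -0.1440508 ]
 [ 0.59534176  0.18773277]] [0.64784998 0.02444018] ((0.6468775868415833, 0.02424745261669159), (0.09057852625846863, 0.3352999687194824), 3.5343127250671387)
rail [ 0.45779752 -0.00630899] ((0.4576962888240814, -0.006114378571510315), (0.08358365297317505, 0.32625529170036316), 4.822871685028076)
bottle [0.4445 0.1195 0.124 ] in scene [306. 151.]
can [0.4582 0.0329 0.113 ] in scene [283. 177.]
tin [ 0.4636 -0.0509  0.089 ] in scene [255. 208.]
jar [ 0.4731 -0.123   0.065 ] in scene [231. 239.]
can ((0.4579129219055176, 0.0328831784427166), (0.04846443980932236, 0.048852670937776566), 3.702455520629883)
pocket 0.123 [0.6401 0.1472] [381. 231.]
pocket 0.041 [0.6453 0.0654] [360. 253.]
pocket -0.041 [ 0.6504 -0.0165] [337. 279.]
pocket -0.123 [ 0.6556 -0.0983] [311. 307.]
```

```bash
python3 - <<'E'
from h import *
from bench import bot
print(plan([.4445,.1195,.227],.065,bot.observe()))
E
```

```text
Traceback (most recent call last):
  File "h.py", line 11, in plan
    G=R.from_matrix(np.array([[np.sin(psi),np.cos(psi),0],[-np.cos(psi),np.sin(psi),0],[0,0,-1]]))
  File "scipy/spatial/transform/_rotation.pyx", line 1143, in scipy.spatial.transform._rotation.Rotation.from_matrix
ValueError: Non-positive determinant (left-handed or null coordinate frame) in rotation matrix 0: [[ 0.06495424  0.99788824  0.        ]
 [-0.99788824  0.06495424  0.        ]
 [ 0.          0.         -1.        ]].
```

```bash
sed -i 's/\[\[np.sin(psi),np.cos(psi),0\],\[-np.cos(psi),np.sin(psi),0\]/[[-np.sin(psi),np.cos(psi),0],[np.cos(psi),np.sin(psi),0]/' h.py; python3 - <<'E'
from h import *
from bench import bot
print(plan([.4445,.1195,.227],.065,bot.observe()))
E
```

```text
(array([-3.889e+01, -3.283e+01,  2.000e-02]), array([-1.000e-03,  1.000e-03,  1.204e+00]))
```

Emit:
{"method": "servo_tool", "body": {"increments": [[9.4,0,0,0,0,0,0.134],[9.4,0,0,0,0,0,0.134],[9.4,0,0,0,0,0,0.134],[9.4,0,0,0,0,0,0.134],[9.4,0,0,0,0,0,0.134],[9.4,0,0,0,0,0,0.134],[9.4,0,0,0,0,0,0.134],[9.4,0,0,0,0,0,0.134],[9.4,0,0,0,0,0,0.134],[9.4,-4,2.2,0,0,0,0],[9.4,-4,2.2,0,0,0,0],[9.4,-4,2.2,0,0,0,0],[9.4,-4,2.2,0,0,0,0],[9.4,-4,2.2,0,0,0,0],[9.4,-4,2.2,0,0,0,0],[9.4,-4,2.2,0,0,0,0],[9.4,-4,2.2,0,0,0,0],[9.4,-4,2.2,0,0,0,0],[9.4,-4,2.2,0,0,0,0],[9.4,-4,2.2,0,0,0,0]], "grip_force": 25}}

```text
clock: 2.1
tcp_pos: [0.4406, 0.1234, 0.2273]
ee_rot: [0.685, 0.729, 0.0, -0.0]
contact_force: [-0.3, 0.1, 0.3]
gripper_width: 1.001
finger_force: 0.0
```

```bash
python3 - <<'E'
from h import *
from bench import bot
s=bot.observe();w=bot.snapshot('wrist');print(s['tcp_pos'],plan([.4445,.1195,.058],.065,s))
H=w['hand_eye'];cv2.imwrite('pics/w1.png',w['image'][:,:,::-1]);print(H)
T=np.eye(4);T[:3,:3]=R.from_quat(s['ee_rot']).as_matrix();T[:3,3]=s['tcp_pos'];M=T@H
d=dict(intrinsics=w['intrinsics'],xyz=M[:3,3],orientation=R.from_matrix(M[:3,:3]).as_quat())
print(proj(d,[.4445,.1195,.124]),proj(d,[.4582,.0329,.113]))
E
```

```text
[0.44057198 0.1234027  0.22732042] (array([-0.42,  0.37, 16.93]), array([-0.   , -0.   , -0.002]))
[[-5.35471147e-04 -9.60648024e-01 -2.77768047e-01  8.04665646e-02]
 [ 9.99999571e-01 -7.24340683e-04  5.77336126e-04  3.77145423e-04]
 [-7.55815506e-04 -2.77767619e-01  9.60647999e-01 -1.57108427e-01]
 [ 0.00000000e+00  0.00000000e+00  0.00000000e+00  1.00000000e+00]]
[286.09140267 219.80855335] [294.3690585  303.48993854]
```

View pics/w1.png

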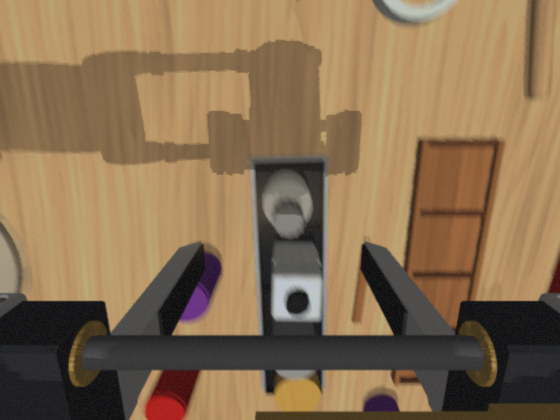

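The wrist view shows the bottle cap at (289,217) and the canister cap at (297,302). Both are within 3 px of the predicted positions, so I'll descend and grip.

Emit:
{"method": "servo_tool", "body": {"increments": [[9.4,-0.2,0.2,2,0,0,0],[9.4,-0.2,0.2,2.5,0,0,0],[9.4,0,0,2.5,0,0,0],[9.4,0,0,2.5,0,0,0],[9.4,0,0,2.5,0,0,0],[9.4,0,0,2.5,0,0,0],[9.4,0,0,1.5,0,0,0],[9.4,0,0,0.9,0,0,0],[7.5,0,0,0,0,0,0],[6.5,0,0,0,0,0,0],[5.5,0,0,0,0,0,0],[4.5,0,0,0,0,0,0],[4.0,0,0,0,0,0,0],[4.0,0,0,0,0,0,0],[4.0,0,0,0,0,0,0],[4.0,0,0,-1,0,0,0],[4.0,0,0,-2,0,0,0],[4.0,0,0,-2,0,0,0]], "grip_force": 25}}

```text
clock: 3.95
tcp_pos: [0.4439, 0.1213, 0.1089]
ee_rot: [0.685, 0.729, -0.0, -0.0]
contact_force: [0.6, -0.6, -2.4]
gripper_width: 0.522
finger_force: 25.0
```

```bash
python3 - <<'E'
from h import *
from bench import bot
s=bot.observe();print(s['tcp_pos'],s['gripper_width']*94,s['finger_force'],plan([.6556,-.0983,.178],.065,s))
cv2.imwrite('pics/s1.png',bot.snapshot('scene')['image'][:,:,::-1])
E
```

```text
[0.44393079 0.12134339 0.10894137] 49.053316677061 24.993018483578453 (array([-23.25,  19.73,  -6.93]), array([-0.001, -0.   , -0.002]))
```

View pics/s1.png

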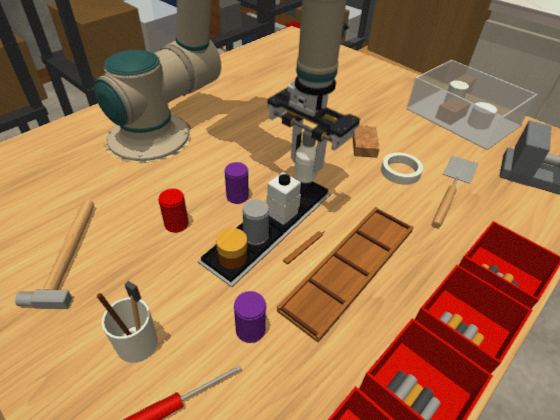

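The bottle is held upright and lifted clear of its cup, with 25 N on the pads.

Emit:
{"method": "servo_tool", "body": {"increments": [[4,0,0,-2.3,0,0,0],[4,0,0,-2.3,0,0,0],[4,0,0,-2.3,0,0,0],[4,-1,0.8,0,0,0,0],[4,-2,1.7,0,0,0,0],[4,-2,1.7,0,0,0,0],[4,-2,1.7,0,0,0,0],[4,-2,1.7,0,0,0,0],[4,-2,1.7,0,0,0,0],[4,-2,1.7,0,0,0,0],[4,-2,1.7,0,0,0,0],[4,-2,1.7,0,0,0,0],[4,-2,1.7,0,0,0,0],[4,-2,1.7,0,0,0,0],[4,-2,1.6,0,0,0,0],[4,-0.2,0.2,0,0,0,0],[4,0,0,0,0,0,0]]}}

```text
clock: 5.7
tcp_pos: [0.6541, -0.0987, 0.1751]
ee_rot: [0.685, 0.729, -0.001, -0.002]
contact_force: [-1.0, 0.0, -2.0]
gripper_width: 0.525
finger_force: 25.0
```

```bash
python3 - <<'E'
from h import *
from bench import bot
s=bot.observe();print(s['tcp_pos'],s['gripper_width']*94,plan([.6556,-.0983,.059],.065,s))
w=bot.snapshot('wrist');cv2.imwrite('pics/w2.png',w['image'][:,:,::-1])
E
```

```text
[ 0.65411076 -0.09867748  0.17513675] 49.339193152752614 (array([1.000e-02, 1.900e-01, 1.161e+01]), array([-0.003, -0.001, -0.003]))
```

View pics/w2.png

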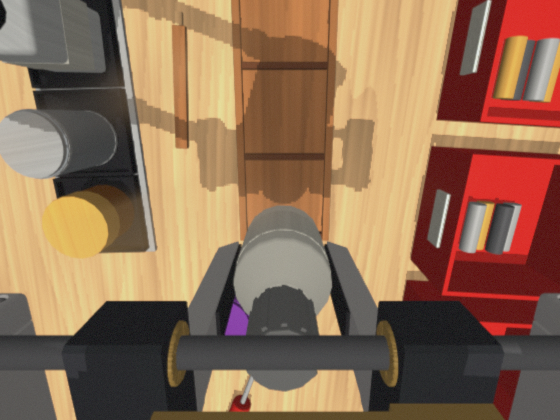

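The bottle hangs centred between the fingers, over the caddy's rightmost pocket (around (285,200)). Next I'll lower it, release and retreat.

Emit:
{"method": "servo_tool", "body": {"increments": [[4,0,0.2,2,0,0,0],[4,0,0,2,0,0,0],[4,0,0,2,0,0,0],[4,0,0,2,0,0,0],[4,0,0,2,0,0,0],[4,0,0,0.8,0,0,0],[4,0,0,0.5,0,0,0],[4,0,0,0.3,0,0,0],[4,0,0,0,0,0,0]]}}

```text
clock: 6.65
tcp_pos: [0.6568, -0.0975, 0.0619]
ee_rot: [0.684, 0.729, 0.0, 0.0]
contact_force: [0.1, -1.0, -1.7]
gripper_width: 0.524
finger_force: 25.0
```

Emit:
{"method": "servo_tool", "body": {"increments": [[4,0,0,0.2,0,0,0],[4,0,0,0.1,0,0,0],[4,0,0,0,0,0,0]]}}

```text
clock: 6.95
tcp_pos: [0.657, -0.0978, 0.0589]
ee_rot: [0.685, 0.729, 0.0, 0.0]
contact_force: [-0.3, 0.3, -1.3]
gripper_width: 0.522
finger_force: 25.0
```

Emit:
{"method": "servo_tool", "body": {"increments": [[4,0,0,0.1,0,0,0],[5.2,0,0,0,0,0,0],[5.5,0,0,0,0,0,0],[6,0,0,0,0,0,0],[7,0,0,0,0,0,0],[8,0,0,0,0,0,0],[9.4,0,0,0,0,0,0],[9.4,0,0,-1,0,0,0],[9.4,0,0,-2.5,0,0,0],[9.4,0,0,-2.5,0,0,0],[9.4,0,0,-3,0,0,0],[9.4,0,0,-3,0,0,0],[9.4,0,0,-3,0,0,0]]}}

```text
clock: 8.25
tcp_pos: [0.6565, -0.0977, 0.2096]
ee_rot: [0.684, 0.729, 0.0, 0.0]
contact_force: [-1.2, 0.1, -1.0]
gripper_width: 1.003
finger_force: 0.0
```

```bash
python3 - <<'E'
from h import *
from bench import bot
s=bot.observe();print(s['tcp_pos'],plan([.4590,.0335,.2],.065,s),plan([.4636,-.0509,.2],.065,s))
E
```

```text
[ 0.65651652 -0.09765838  0.20955577] (array([ 14.33, -18.89,   0.94]), array([ 0.001,  0.   , -0.002])) (array([  5.88, -18.96,   0.94]), array([ 0.001,  0.   , -0.002]))
```

Emit:
{"method": "servo_tool", "body": {"increments": [[9.4,1,-1.5,0,0,0,0],[9.4,2,-2.6,0,0,0,0],[9.4,2,-2.6,0,0,0,0],[9.4,2,-2.6,0,0,0,0],[9.4,2,-2.6,0,0,0,0],[9.4,2,-2.6,0,0,0,0],[9.4,2,-2.6,0,0,0,0],[9.4,1.3,-1.8,0,0,0,0],[9.4,0,0,0,0,0,0],[9.4,0,0,0,0,0,0]]}}

```text
clock: 9.25
tcp_pos: [0.4597, 0.0331, 0.2084]
ee_rot: [0.684, 0.729, 0.001, 0.001]
contact_force: [0.7, -0.6, 0.2]
gripper_width: 1.001
finger_force: 0.0
```

```bash
python3 - <<'E'
from h import *
from bench import bot
s=bot.observe();print(s['tcp_pos'],plan([.4590,.0335,.062],.065,s))
w=bot.snapshot('top');cv2.imwrite('pics/t2.png',w['image'][80:290,150:430,::-1].repeat(2,0).repeat(2,1))
E
```

```text
[0.45969914 0.03306851 0.2084249 ] (array([ 0.06, -0.11, 14.64]), array([ 0.003,  0.001, -0.001]))
```

View pics/t2.png

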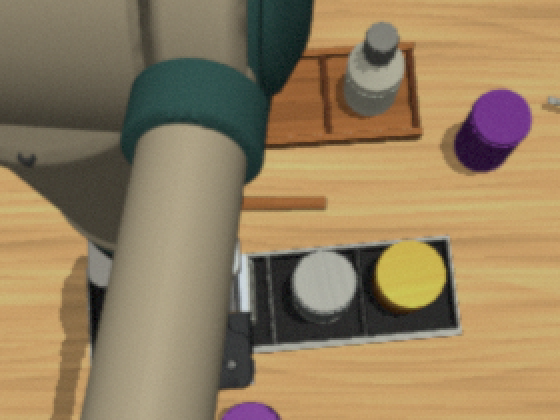

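The bottle stands upright in the rightmost pocket (crop (373,85)), and the tin and jar are undisturbed. The arm is over the canister, so I'll grip it next.

Emit:
{"method": "servo_tool", "body": {"increments": [[9.4,0,-0.1,2,0,0,0],[9.4,0,0,2.5,0,0,0],[9.4,0,0,2.5,0,0,0],[9.4,0,0,2.5,0,0,0],[9.4,0,0,2.5,0,0,0],[9.4,0,0,1.6,0,0,0],[9.4,0,0,1,0,0,0],[7.5,0,0,0,0,0,0],[6.5,0,0,0,0,0,0],[5.5,0,0,0,0,0,0],[4.5,0,0,0,0,0,0],[4,0,0,0,0,0,0],[4,0,0,0,0,0,0],[4,0,0,0,0,0,0]], "grip_force": 30}}

```text
clock: 10.7
tcp_pos: [0.4586, 0.0331, 0.0619]
ee_rot: [0.684, 0.729, 0.001, 0.001]
contact_force: [1.1, 0.8, 1.9]
gripper_width: 0.529
finger_force: 29.9
```

Emit:
{"method": "servo_tool", "body": {"increments": [[4,0,0,-1,0,0,0],[4,0,0,-2,0,0,0],[4,0,0,-2.5,0,0,0],[4,0,0,-2.5,0,0,0],[4,0,0,-2.5,0,0,0],[4,0,0,-1.5,0,0,0],[4,0,0,0,0,0,0]]}}

```text
clock: 11.4
tcp_pos: [0.4589, 0.0331, 0.1835]
ee_rot: [0.684, 0.729, 0.001, 0.001]
contact_force: [0.8, -0.7, -3.4]
gripper_width: 0.535
finger_force: 29.8
```

```bash
python3 - <<'E'
from h import *
from bench import bot
s=bot.observe();print(s['tcp_pos'],s['gripper_width']*94,plan([.6504,-.0165,.18],.065,s))
E
```

```text
[0.45888999 0.03306553 0.18347035] 50.250006725501784 (array([-6.15, 18.8 ,  0.42]), array([ 0.004,  0.   , -0.002]))
```

Emit:
{"method": "servo_tool", "body": {"increments": [[4,-0.4,1.2,0,0,0,0],[4,-0.8,2.4,0,0,0,0],[4,-0.8,2.4,0,0,0,0],[4,-0.8,2.4,0,0,0,0],[4,-0.8,2.4,0,0,0,0],[4,-0.8,2.4,0,0,0,0],[4,-0.8,2.4,0,0,0,0],[4,-0.6,2.1,0,0,0,0],[4,-0.3,1.1,0,0,0,0],[4,0,0,0,0,0,0],[4,0,0,0,0,0,0],[4,0,0,2,0,0,0],[4,0,0,2,0,0,0],[4,0,0,2,0,0,0],[4,0,0,2,0,0,0],[4,0,0,2,0,0,0],[4,0,0,1,0,0,0],[4,0,0,0.6,0,0,0],[4,0,0,0,0,0,0],[4,0,0,0,0,0,0]]}}

```text
clock: 13.4
tcp_pos: [0.6499, -0.016, 0.0664]
ee_rot: [0.684, 0.729, 0.0, 0.001]
contact_force: [0.1, -0.7, -4.4]
gripper_width: 0.535
finger_force: 29.8
```

Emit:
{"method": "servo_tool", "body": {"increments": [[4,0,0,0.2,0,0,0],[4,0,0,0.2,0,0,0],[4,0,0,0,0,0,0],[4,0,0,0.1,0,0,0],[5.2,0,0,0,0,0,0],[5.5,0,0,0,0,0,0],[6,0,0,0,0,0,0],[7,0,0,0,0,0,0],[8,0,0,0,0,0,0],[9.4,0,0,0,0,0,0],[9.4,0,0,-1,0,0,0],[9.4,0,0,-2.5,0,0,0],[9.4,0,0,-2.5,0,0,0],[9.4,0,0,-2.5,0,0,0],[9.4,0,0,-2.5,0,0,0],[9.4,0,0,-2.5,0,0,0],[9.4,0,0,-1,0,0,0],[9.4,0,0,0,0,0,0]]}}

```text
clock: 15.2
tcp_pos: [0.6504, -0.0161, 0.2076]
ee_rot: [0.684, 0.729, 0.001, 0.002]
contact_force: [0.7, -0.8, -0.1]
gripper_width: 1.003
finger_force: 0.0
```

```bash
python3 - <<'E'
from h import *
from bench import bot
s=bot.observe();print(s['tcp_pos'],plan([.4640,-.0505,.057],.065,s))
E
```

```text
[ 0.65037844 -0.01605726  0.20758108] (array([ -2.25, -18.88,  14.99]), array([ 0.004,  0.001, -0.002]))
```

Emit:
{"method": "servo_tool", "body": {"increments": [[9.4,-0.2,-1.5,0,0,0,0],[9.4,-0.3,-2.5,0,0,0,0],[9.4,-0.3,-2.5,0,0,0,0],[9.4,-0.3,-2.5,0,0,0,0],[9.4,-0.3,-2.5,0,0,0,0],[9.4,-0.3,-2.5,0,0,0,0],[9.4,-0.3,-2.5,0,0,0,0],[9.4,-0.2,-1.5,0,0,0,0],[9.4,0,-0.9,0,0,0,0],[9.4,0,0,0,0,0,0],[9.4,0,0,0,0,0,0]]}}

```text
clock: 16.3
tcp_pos: [0.4631, -0.0498, 0.2054]
ee_rot: [0.684, 0.729, 0.0, 0.0]
contact_force: [0.6, -0.2, -0.0]
gripper_width: 1.001
finger_force: 0.0
```

```bash
python3 - <<'E'
from h import *
from bench import bot
s=bot.observe();print(s['tcp_pos'],plan([.4640,-.0505,.057],.065,s))
w=bot.snapshot('scene');cv2.imwrite('pics/s3.png',w['image'][100:350,150:450,::-1].repeat(2,0).repeat(2,1))
E
```

```text
[ 0.46309834 -0.04984666  0.20542905] (array([-0.07,  0.07, 14.84]), array([ 0.001, -0.   , -0.002]))
```

View pics/s3.png

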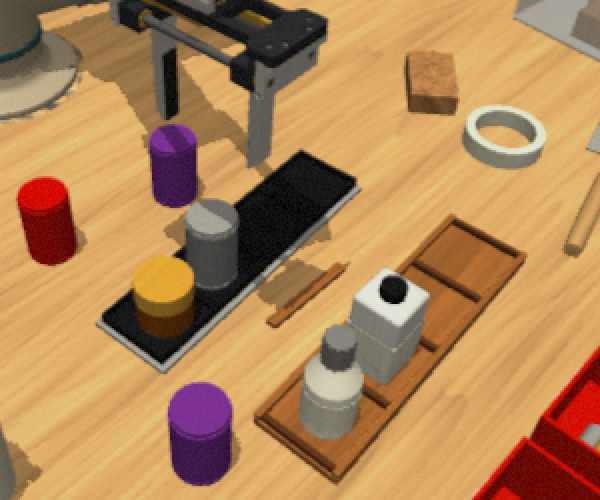

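The bottle (crop (330,385)) and canister (388,325) both stand upright in the two right-hand pockets. The tin is next.

Emit:
{"method": "servo_tool", "body": {"increments": [[9.4,0,0.1,2,0,0,0],[9.4,0,0,2.5,0,0,0],[9.4,0,0,2.5,0,0,0],[9.4,0,0,2.5,0,0,0],[9.4,0,0,2.5,0,0,0],[9.4,0,0,1.8,0,0,0],[9.4,0,0,1,0,0,0],[7.5,0,0,0,0,0,0],[6.5,0,0,0,0,0,0],[5.5,0,0,0,0,0,0],[4.5,0,0,0,0,0,0],[4,0,0,0,0,0,0],[4,0,0,0,0,0,0],[4,0,0,0,0,0,0]]}}

```text
clock: 17.75
tcp_pos: [0.4634, -0.0498, 0.0579]
ee_rot: [0.684, 0.729, 0.0, 0.0]
contact_force: [-1.0, 0.2, 3.8]
gripper_width: 0.552
finger_force: 30.0
```

Emit:
{"method": "servo_tool", "body": {"increments": [[4,0,0,-1,0,0,0],[4,0,0,-2,0,0,0],[4,0,0,-2.5,0,0,0],[4,0,0,-2.5,0,0,0],[4,0,0,-2.5,0,0,0],[4,0,0,-1.5,0,0,0],[4,0,0,0,0,0,0]]}}

```text
clock: 18.45
tcp_pos: [0.4646, -0.05, 0.1797]
ee_rot: [0.684, 0.729, 0.001, 0.002]
contact_force: [-0.0, 0.5, -2.5]
gripper_width: 0.548
finger_force: 30.0
```

```bash
python3 - <<'E'
from h import *
from bench import bot
s=bot.observe();print(s['tcp_pos'],s['gripper_width']*94,plan([.6453,.0654,.18],.065,s))
E
```

```text
[ 0.46457586 -0.05004707  0.17973746] 51.55399491707916 (array([10.38, 18.76,  0.05]), array([ 0.005,  0.001, -0.002]))
```

Emit:
{"method": "servo_tool", "body": {"increments": [[4,0.7,1.2,0,0,0,0],[4,1.3,2.4,0,0,0,0],[4,1.3,2.4,0,0,0,0],[4,1.3,2.4,0,0,0,0],[4,1.3,2.4,0,0,0,0],[4,1.3,2.4,0,0,0,0],[4,1.3,2.4,0,0,0,0],[4,1.2,2.1,0,0,0,0],[4,0.7,1.1,0,0,0,0],[4,0,0,0,0,0,0],[4,0,0,0,0,0,0],[4,0,0,2,0,0,0],[4,0,0,2,0,0,0],[4,0,0,2,0,0,0],[4,0,0,2,0,0,0],[4,0,0,2,0,0,0],[4,0,0,1,0,0,0],[4,0,0,0.6,0,0,0],[4,0,0,0,0,0,0],[4,0,0,0,0,0,0]]}}

```text
clock: 20.45
tcp_pos: [0.6448, 0.0657, 0.0624]
ee_rot: [0.685, 0.729, 0.001, 0.001]
contact_force: [0.1, 0.0, -2.3]
gripper_width: 0.55
finger_force: 30.0
```

Emit:
{"method": "servo_tool", "body": {"increments": [[4,0,0,0.2,0,0,0],[4,0,0,0.2,0,0,0],[4,0,0,0,0,0,0],[4,0,0,0.1,0,0,0],[5.4,0,0,0,0,0,0],[5.7,0,0,0,0,0,0],[6.2,0,0,0,0,0,0],[7,0,0,0,0,0,0],[8,0,0,0,0,0,0],[9.4,0,0,0,0,0,0],[9.4,0,0,-1,0,0,0],[9.4,0,0,-2.5,0,0,0],[9.4,0,0,-2.5,0,0,0],[9.4,0,0,-2.5,0,0,0],[9.4,0,0,-2.5,0,0,0],[9.4,0,0,-2.5,0,0,0],[9.4,0,0,-1,0,0,0],[9.4,0,0,0,0,0,0]]}}

```text
clock: 22.25
tcp_pos: [0.6452, 0.0659, 0.2036]
ee_rot: [0.684, 0.729, 0.001, 0.001]
contact_force: [0.5, 0.9, -0.8]
gripper_width: 0.994
finger_force: 0.0
```

```bash
python3 - <<'E'
from h import *
from bench import bot
s=bot.observe();print(s['tcp_pos'],plan([.4735,-.1225,.057],.065,s))
E
```

```text
[0.64523034 0.06589548 0.20359312] (array([-17.72, -18.38,  14.59]), array([ 0.004,  0.   , -0.002]))
```

Emit:
{"method": "servo_tool", "body": {"increments": [[9.4,-1.2,-1.2,0,0,0,0],[9.4,-2.4,-2.4,0,0,0,0],[9.4,-2.4,-2.4,0,0,0,0],[9.4,-2.4,-2.5,0,0,0,0],[9.4,-2.4,-2.5,0,0,0,0],[9.4,-2.4,-2.5,0,0,0,0],[9.4,-2.2,-2.4,0,0,0,0],[9.4,-1.5,-1.6,0,0,0,0],[9.4,-0.8,-0.9,0,0,0,0],[9.4,0,0,0,0,0,0],[9.4,0,0,0,0,0,0]]}}

```text
clock: 23.35
tcp_pos: [0.4717, -0.1221, 0.201]
ee_rot: [0.685, 0.729, 0.0, -0.0]
contact_force: [-0.5, -0.4, -0.2]
gripper_width: 1.001
finger_force: 0.0
```

```bash
python3 - <<'E'
from h import *
from bench import bot
s=bot.observe();print(s['tcp_pos'],plan([.4735,-.1225,.057],.065,s))
w=bot.snapshot('scene');cv2.imwrite('pics/s4.png',w['image'][100:350,150:450,::-1].repeat(2,0).repeat(2,1))
E
```

```text
[ 0.47170517 -0.12210368  0.20097698] (array([-0.06,  0.18, 14.4 ]), array([-0.   , -0.001, -0.003]))
```

View pics/s4.png

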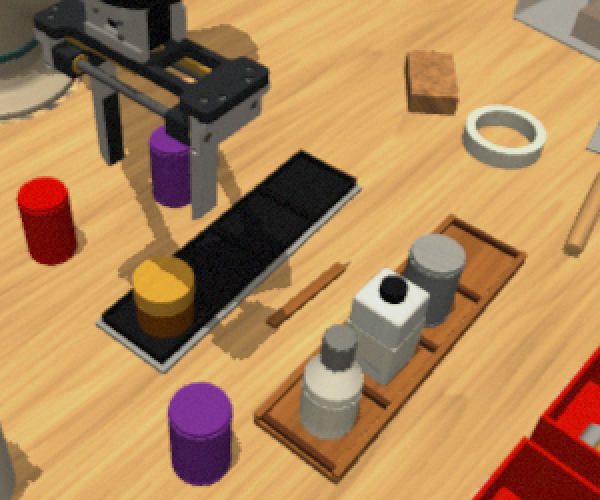

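The tin stands in the second pocket from the left (crop (437,280)). The jar is next, gripped at its lid.

Emit:
{"method": "servo_tool", "body": {"increments": [[9.4,0,0.2,2,0,0,0],[9.4,0,0,2.5,0,0,0],[9.4,0,0,2.5,0,0,0],[9.4,0,0,2.5,0,0,0],[9.4,0,0,2.5,0,0,0],[9.4,0,0,1.4,0,0,0],[9.4,0,0,1,0,0,0],[7.8,0,0,0,0,0,0],[7,0,0,0,0,0,0],[6.2,0,0,0,0,0,0],[5.2,0,0,0,0,0,0],[4.6,0,0,0,0,0,0],[4.6,0,0,0,0,0,0],[4.6,0,0,0,0,0,0]]}}

```text
clock: 24.8
tcp_pos: [0.4737, -0.1223, 0.0581]
ee_rot: [0.684, 0.729, -0.0, 0.0]
contact_force: [-2.3, 0.0, 4.9]
gripper_width: 0.611
finger_force: 30.0
```

Emit:
{"method": "servo_tool", "body": {"increments": [[4.6,0,0,-1,0,0,0],[4.6,0,0,-2,0,0,0],[4.6,0,0,-2.5,0,0,0],[4.6,0,0,-2.5,0,0,0],[4.6,0,0,-2.5,0,0,0],[4.6,0,0,-1.5,0,0,0],[4.6,0,0,0,0,0,0]]}}

```text
clock: 25.5
tcp_pos: [0.4753, -0.1227, 0.1797]
ee_rot: [0.685, 0.729, 0.001, 0.002]
contact_force: [0.8, -0.8, -2.2]
gripper_width: 0.609
finger_force: 30.0
```

```bash
python3 - <<'E'
from h import *
from bench import bot
s=bot.observe();print(s['tcp_pos'],s['gripper_width']*94,plan([.6401,.1472,.18],.065,s))
E
```

```text
[ 0.47528448 -0.12269767  0.17973843] 57.258430710183745 (array([2.590e+01, 1.815e+01, 1.000e-02]), array([ 0.005,  0.002, -0.002]))
```

Emit:
{"method": "servo_tool", "body": {"increments": [[4.6,1.2,0.8,0,0,0,0],[4.6,2.2,1.5,0,0,0,0],[4.6,2.2,1.6,0,0,0,0],[4.6,2.2,1.6,0,0,0,0],[4.6,2.2,1.6,0,0,0,0],[4.6,2.2,1.6,0,0,0,0],[4.6,2.2,1.6,0,0,0,0],[4.6,2.2,1.5,0,0,0,0],[4.6,2.2,1.5,0,0,0,0],[4.6,2.2,1.5,0,0,0,0],[4.6,2.2,1.5,0,0,0,0],[4.6,1.7,1.1,0,0,0,0],[4.6,1,0.7,0,0,0,0],[4.6,0,0,0,0,0,0],[4.6,0,0,0,0,0,0]]}}

```text
clock: 27.0
tcp_pos: [0.6373, 0.1475, 0.1764]
ee_rot: [0.684, 0.729, -0.001, -0.001]
contact_force: [-0.0, 0.6, -3.0]
gripper_width: 0.609
finger_force: 30.0
```

```bash
python3 - <<'E'
from h import *
from bench import bot
s=bot.observe();print(s['tcp_pos'],s['gripper_width']*94,plan([.6401,.1472,.058],.065,s))
E
```

```text
[0.63726    0.14749568 0.17636632] 57.23389197806488 (array([-0.04,  0.31, 11.84]), array([-0.003,  0.001, -0.002]))
```

Emit:
{"method": "servo_tool", "body": {"increments": [[4.6,0,0.3,2,0,0,0],[4.6,0,0,2,0,0,0],[4.6,0,0,2,0,0,0],[4.6,0,0,2,0,0,0],[4.6,0,0,2,0,0,0],[4.6,0,0,1,0,0,0],[4.6,0,0,0.3,0,0,0],[4.6,0,0,0,0,0,0],[4.6,0,0,0,0,0,0]]}}

```text
clock: 27.9
tcp_pos: [0.6419, 0.1477, 0.0656]
ee_rot: [0.685, 0.729, 0.001, 0.001]
contact_force: [0.0, 0.0, -3.0]
gripper_width: 0.614
finger_force: 30.0
```

Emit:
{"method": "servo_tool", "body": {"increments": [[4.6,0,-0.1,0.3,0,0,0],[4.6,0,0,0.2,0,0,0],[4.6,0,0,0.2,0,0,0],[4.6,0,0,0,0,0,0],[4.6,0,0,0,0,0,0]]}}

```text
clock: 28.4
tcp_pos: [0.6402, 0.1479, 0.0581]
ee_rot: [0.684, 0.729, 0.0, 0.0]
contact_force: [-1.5, -1.3, 3.5]
gripper_width: 0.611
finger_force: 30.0
```

Emit:
{"method": "servo_tool", "body": {"increments": [[5.9,0,0,0,0,0,0],[6.2,0,0,0,0,0,0],[6.8,0,0,0,0,0,0],[7.6,0,0,0,0,0,0],[8.5,0,0,0,0,0,0],[9.4,0,0,0,0,0,0],[9.4,0,0,-1,0,0,0],[9.4,0,0,-2.5,0,0,0],[9.4,0,0,-2.5,0,0,0],[9.4,0,0,-2.5,0,0,0],[9.4,0,0,-2.5,0,0,0],[9.4,0,0,-2.5,0,0,0],[9.4,0,0,-2.5,0,0,0],[9.4,1,-3,0,0,0,0],[9.4,2,-4,0,0,0,0],[9.4,2,-4,0,0,0,0],[9.4,2,-4,0,0,0,0],[9.4,2,-4,0,0,0,0],[9.4,2,-4,0,0,0,0],[9.4,0,0,0,0,0,0]]}}

```text
clock: 30.4
tcp_pos: [0.3984, 0.2442, 0.2185]
ee_rot: [0.683, 0.73, -0.0, -0.001]
contact_force: [0.6, -0.1, 0.1]
gripper_width: 0.999
finger_force: 0.0
```

```bash
python3 - <<'E'
from h import *
from bench import bot
d=bot.snapshot('top');im=d['image'][:,:,::-1];o=im.copy()
y=np.radians(3.6)
c=np.array([.6478,.0244])
for t,h in((.123,.065),(.041,.089),(-.041,.113),(-.123,.124)):
    p=proj(d,[*(c+t*np.array([-np.sin(y),np.cos(y)])),h]);print(p)
    cv2.drawMarker(o,tuple(int(round(v)) for v in p),(0,255,0),0,7)
cv2.imwrite('pics/t5.png',cv2.resize(o[80:200,160:400],None,fx=3.3,fy=3.3,interpolation=cv2.INTER_CUBIC))
E
```

```text
[197.9659415  123.65446666]
[242.4745818  114.81450064]
[290.33306305 105.3092148 ]
[341.06280121  98.83634181]
```

View pics/t5.png

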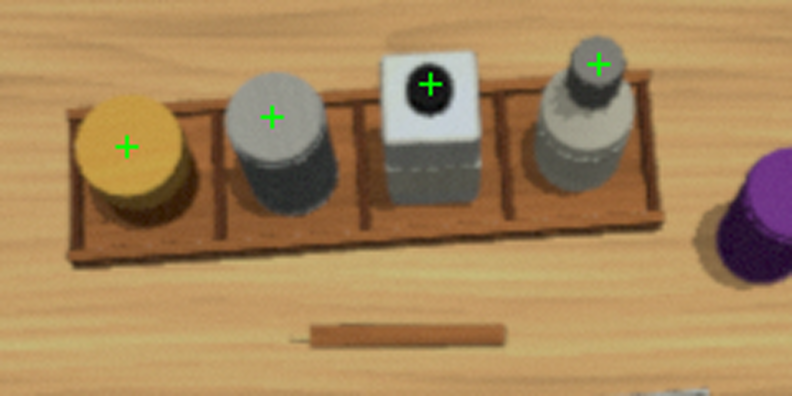

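The tops of all four containers, from jar (127,147) to bottle (598,62), sit within about 2 mm of the projected pocket centres (green marks). They are upright and the arm is clear.

```bash
python3 -c "
from bench import bot
print(bot.sign_off())"
```

```text
the job is handed in; nothing more can be done
None
```

The job is handed in: the jar, tin, canister and bottle stand upright in the caddy, left to right, reversing their order on the rail; the sign-off returned no verdict.

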